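Scan the parcel label with the handheld scanner

ROBOT

A 6-joint arm with a two-finger parallel gripper is mounted at the origin on a cart in front of the work surface, level with it; the furniture and walls round the work are solid. World frame = base frame: x ahead of the robot, y to its left, z up, the work surface at z = 0. Lengths are in mm, angles in degrees, forces in N, time in s.
With the tool pointing down it reaches from about 300 to 850 mm from the base axis. Payload 4.2 kg.
Tool frame: the origin (TCP) lies between the finger pads; the fingertips stand 11 mm ahead of it and the grasp point (between the pads) lies 8 mm behind it (env.tips_ahead is the distance from the TCP to the fingertips, in mm); z points along the fingers, y is the line along which they close (so a half turn about z gives the same grasp; the last joint's range is limited). The gripper opens to 91 mm and grips with 3 to 60 N. Pads are 32 mm wide; open, the fingers measure 118 mm over their backs; the gripper's body (76 mm by 178 mm) begins 60 mm behind the grasp point.
Start: joints at [-71.734, 18.312, 89.639, -0, 72.044, -1.146], TCP at [191.108, -542.328, 224.976] pointing down, gripper open.
Joint ranges: [-177.97, 177.97], [-48.28, 115.42], [12.27, 149.76], [-77.06, 257.06], [2.81, 150.46], [-146.56, 146.56]. Speed limits (degrees/s): [147.25, 147.25, 180, 180, 180, 180].

INTERFACE

Orientations are given as [roll, pitch, yaw] about the fixed x, y, z axes, in that order (R = Rz(yaw) Ry(pitch) Rx(roll)).
In Python, from workcell import env, cams gives the robot as it stands.
- The arm moves only by the tool step_arm, never from a script. Its arguments are lists of equal length, an entry for each row: "linear": the shift along the tool's x, y, z in units of 30 cm (1.0 is 30 cm), a list of three; "turn": the turn about the tool's z in units of 360 degrees (1.0 is 360 degrees). In form: {"linear": [[tx, ty, tz], ...], "turn": [turn, ...]}. A call has 1 to 20 rows; each row is the pose to reach, as a shift and turn from the pose commanded when the call began, along the tool's axes at that moment, turning the shorter way round; what a row does not reach only later rows make up. A row lasts 1/8 s, in which the tool goes at most 62.5 mm and 10.7 degrees, less where a joint would pass 70% of its speed; a pose out of reach is approached as far as the arm can. A call with a number of a shift or a turn outside -1 to 1 is refused whole. A call with a gripper value outside its range is refused whole. "fingers" is the closure, from -1 (fully open) to 1 (shut), so that 0 is half open, set as the call begins (left out, the last holds). The fingers move at their own pace and stop on an object; "force" is the grip in N (left out, the last holds). Time passes only in rows, so rows that repeat a pose let the fingers close. It gives the time, the measured TCP pose, the force, the opening and the grip force at its end, in the units of the state.
- env.state(): the state, without advancing time (a new reading comes with each control period).
- cams.grab_frame(name): name is "scene" or "side" or "wrist"; returns a dict with "color" (384x512x3 uint8, blue, green, red), "fx", "fy", "cx", "cy" (pixels), "extrinsics" (4x4, takes a point from camera to world coordinates); the wrist camera has in their place "tool_from_camera" (4x4, takes a point from camera to tool coordinates, whose origin is the TCP and whose axes are the flange's). Camera axes: x right, y down, z forward; pixel columns grow to the right and rows downward; lengths in mm; the calibration is good to about 2 mm. A picture is of the moment at which its call begins: read the wrist's pose just before it. There is no depth.
- env.job_done(): hands the job in; it is judged then, once.
The state is a dict: "time_s": time; "qpos": joint angles; "qvel": joint speeds; "effort": joint torques, N m; "ee_pos": TCP position; "ee_rot": TCP orientation; "force": force on the tool from outside, world axes, zero at the start; "torque": the same for the moment, N m; "gripper_width": finger opening in mm; "gripper_force": force on a finger pad.
Only numpy, scipy, OpenCV 4.12 (cv2) and the standard library are available. Lean on these libraries where they do the work, as an engineer would, in place of code of your own. Each camera call takes 0.05 s, during which the arm holds its last target. There are 200 camera calls.

TASK

Scan the barcode on the taller of the two cartons: draw the scanner out of its holster by the head, put it down flat and let go, take it again by the handle so that the fingers squeeze its side trigger, and, with the trigger squeezed, hold it still for a full second with its window about 6 cm from the middle of that barcode and pointing squarely at it. Then lay the scanner flat and lengthwise on the charging pad, wholly on the pad, and let go. Do not touch the cartons and leave the other things where they stand.

Things in the scene. Friction and masses are not known exactly. Their poses are not given: they have to be found in the camera images.
- scanner: straight in-line barcode scanner, a bar 170 long (x), 30 wide (y), 30 high (z), 0.17 kg. Origin: middle of its underside; x points to the nose, z up. The white half is the head (x 0 to +85), the black half the handle (x -85 to 0). At the start the handle lies inside the holster (x below +8 is covered) and only the head sticks out, its underside 15 mm above the desk
- window (a point): the reading window, in the middle of the scanner's nose end face (x +85, height 15 mm over the scanner's underside); it looks along scanner x
- scan_spot (a point): the point 60 mm in front of the window on the scanner's axis (scanner x +145, height 15 mm); bring it to the label
- head (a point): where to take the scanner by the head: on its axis, 35 mm behind the nose (x +50, height 15 mm)
- handle (a point): where to take the scanner by the handle: on its axis at the middle of the trigger (x -25, height 15 mm)
- trigger (a joint): spring trigger, a paddle 44 long by 20 high on the handle's +y side (scanner x -47 to -3, height 6 to 26 mm), standing 5 mm proud: the handle is 35 mm wide there, 31 mm when squeezed. 0 = free, 0.004 m = fully squeezed towards the handle (about 4 N); fingers that close across the handle squeeze it
- holster: fixed covered holster for the scanner's handle, 100 long (x), 60 wide, 58 high, closed on top; inside 48 wide and 38 high above a floor 15 mm over the desk; the floor runs 17 mm out past the mouth. Origin: centre of the covered part's underside on the desk; x points out of the open mouth (50 mm from the origin). The scanner is drawn out straight along x, over at least 95 mm
- pad: flat fixed grey charging pad, 220 (x) by 110 (y), 8 thick. Origin: centre of its underside on the desk; x runs along its length
- tall_carton: the taller carton, 90 deep (x), 120 wide (y), 165 high, brown board, 0.8 kg, loose. Origin: centre of its underside; its labelled face looks along its own -x, roughly to the robot
- label (a point): middle of the barcode on the taller carton's front face, 100 mm above the desk; the label is 72 wide and 48 high; axes as the carton's, so the scanner's x must point along +x of the carton
- low_carton: the lower carton, 110 deep (x), 150 wide, 110 high, with a barcode of its own; not the one to scan. Origin: centre of its underside
- loupe: round loupe, 36 diameter, 30 high; bystander. Origin: centre of its underside
- tape_measure: tape measure, 33 x 80 x 61; bystander. Origin: centre of its underside
- mug: mug, 82 x 113 x 92; bystander. Origin: centre of its underside

How it is judged (in metres and radians):
On the way, in this order (a step that is already met when the one before it is completed fails the run):
1. the scanner is drawn clear of the holster (horizontal distance between scanner and holster above 0.14 m), for 0.1 s.
2. the scanner is put down outside the holster, flat, at rest and let go (horizontal distance between scanner and holster above 0.14 m and contact force between the fingers and scanner below 0.05 N and height (world z) of scanner below 0.03 m and angle between scanner's own z axis and vertical below 0.15 rad and linear speed of scanner below 0.02 m/s), for 0.1 s.
3. for 0.9 s, trigger squeezed, still (0.02 m/s): window aimed at the middle of the taller carton's barcode within 15 mm sideways and in height, 35 to 85 mm off, square within 0.17 rad (value of joint trigger above 0.0025 m and x of scan_spot in the frame of label between -0.025 and 0.025 m and y of scan_spot in the frame of label between -0.015 and 0.015 m and z of scan_spot in the frame of label between -0.015 and 0.015 m and angle between the x axis of scanner and the x axis of tall_carton, either way round below 0.17 rad and linear speed of scanner below 0.02 m/s and angular speed of scanner below 0.15 rad/s), for 0.9 s.
At the end, for the whole second after the job is handed in: The scanner lies at rest and released on the pad, underside down and flat (within 0.1 rad), its middle within 30 mm of the pad's middle along its length and 40 mm across, lengthwise within 0.3 rad (nose to either end), with its trigger free (x of scanner in the frame of pad between -0.03 and 0.03 m and y of scanner in the frame of pad between -0.04 and 0.04 m and z of scanner in the frame of pad between 0.005 and 0.012 m and angle between scanner's own z axis and vertical below 0.1 rad and angle between the x axis of scanner and the x axis of pad, either way round below 0.3 rad and linear speed of scanner below 0.02 m/s and value of joint trigger below 0.001 m); the robot touches nothing.
It fails at once if a carton is touched (over 1 N) by the scanner or the robot (contact force between any of scanner, the arm, the fingers and tall_carton above 1 N or contact force between any of scanner, the arm, the fingers and low_carton above 1 N).
It fails at once if a carton is moved more than 15 mm (distance of any of tall_carton, low_carton from where it was at the start of the episode above 0.015 m).
It fails at once if the loupe, the tape measure or the mug is moved more than 15 mm (distance of any of loupe, tape_measure, mug from where it was at the start of the episode above 0.015 m).
It also fails if it takes over 54 s, if anything falls off the work surface, if the arm or the gripper's body presses on something with over 40 N, if the wrist force passes 120 N, or if a joint passes its speed limit or range.

## Working session

There is one attempt and no reset: what is moved stays moved. The work goes in short steps, Python scripts to look and compute and a tool call to move; the robot and the scene stay as the last step left them, time stands still between calls to the robot, and variables do not carry over. Pictures are saved under pics/ and viewed, at most 10 in all, crops included, and the job is handed in when it is done.

Besides the shell and the picture viewer there is one more tool, called after "Call:" as name([rows], argument=value, ...), one row to a line, values as JSON. step_arm: Moves the arm, as the interface text tells. Its arguments: {"type":"object","properties":{"linear":{"type":"array"},"turn":{"type":"array"},"fingers":{"type":"number"},"force":{"type":"number"}},"required":["linear","turn"]}

```bash
mkdir -p pics; ls; python3 - <<'E'
from workcell import env,cams
import cv2,numpy as np,pickle
d={}
for n in ("scene","side"):
    f=cams.grab_frame(n); d[n]=f
    cv2.imwrite(f"pics/{n}0.png",cv2.resize(f["color"],(800,600),interpolation=cv2.INTER_CUBIC))
    print(n,f["fx"],f["fy"],f["cx"],f["cy"],np.round(f["extrinsics"],3).tolist())
s=env.state();print(s);d["state"]=s
d["wrist"]=cams.grab_frame("wrist");print(d["wrist"]["tool_from_camera"],d["wrist"]["fx"],env.tips_ahead)
cv2.imwrite("pics/wrist0.png",d["wrist"]["color"])
pickle.dump(d,open("f0.pkl","wb"))
E
```

```text
pics
scene 378.6667028806924 378.6667028806924 258.82948029755164 198.6342321225491 [[-0.687, -0.299, 0.662, -320.036], [-0.727, 0.301, -0.618, 935.298], [-0.014, -0.906, -0.424, 650.961], [0.0, 0.0, 0.0, 1.0]]
side 405.48722202802526 405.48722202802526 251.52644729343086 196.87076830561278 [[0.991, 0.066, -0.114, 686.243], [0.131, -0.602, 0.788, -827.791], [-0.016, -0.796, -0.605, 843.885], [0.0, 0.0, 0.0, 1.0]]
{'time_s': 0.1, 'qpos': array([-7.17334019e+01,  1.83473060e+01,  8.96990807e+01, -9.13252931e-04,
        7.20437822e+01, -1.14699953e+00]), 'qvel': array([ 0.04519767, -0.07250947, -0.14233167, -0.0913919 ,  0.03010919,
        0.05932289]), 'effort': array([ 2.26577195e-04, -4.13332665e+01, -2.32510668e+01,  7.27899279e-02,
        4.21944063e-02, -5.63641072e-05]), 'ee_pos': array([ 190.97178522, -541.90248961,  224.21335025]), 'ee_rot': array([-1.79909832e+02, -9.36808856e-04,  1.94138792e+01]), 'force': array([ 0.08496117,  0.3616178 , -0.18990218]), 'torque': array([ 0.04841276,  0.01193625, -0.02650368]), 'gripper_force': 0.0, 'gripper_width': 90.96973150712648}
[[ 3.14933183e-04 -9.72498966e-01 -2.32906983e-01  6.52380536e+01]
 [ 9.99999910e-01  3.72168988e-04 -2.01800738e-04 -1.27374290e+00]
 [ 2.82931765e-04 -2.32906898e-01  9.72498996e-01 -1.60284691e+02]
 [ 0.00000000e+00  0.00000000e+00  0.00000000e+00  1.00000000e+00]] 309.50217475600425 11.0
```

View pics/scene0.png

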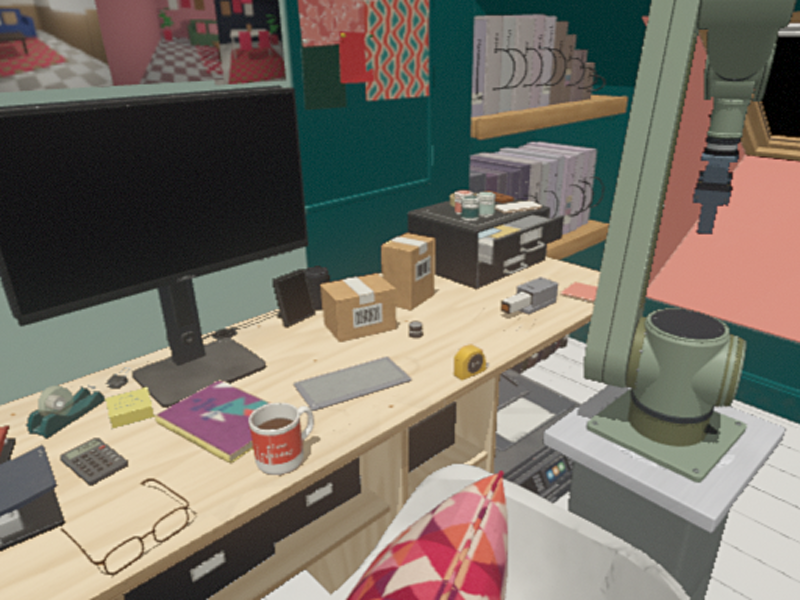

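View pics/side0.png

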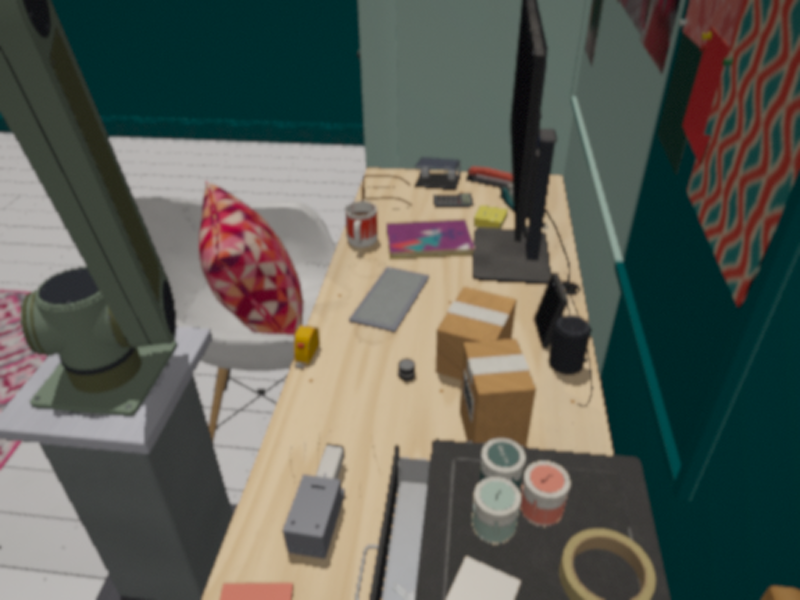

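Scene view: holster around (530,297) with the white scanner head at (515,303), the tall carton's label at (422,268), loupe (415,328), tape (469,361), pad (352,382), mug (277,437). The side view agrees: scanner (331,460), holster (315,515), tall carton (497,390), pad (390,298). Next, zoomed crops for accurate corners.

```bash
cat > h.py <<'E'
import numpy as np,cv2,pickle
from scipy.optimize import least_squares
def proj(f,P):
    T=np.linalg.inv(f["extrinsics"]);P=np.atleast_2d(P)@T[:3,:3].T+T[:3,3]
    return np.c_[f["fx"]*P[:,0]/P[:,2]+f["cx"],f["fy"]*P[:,1]/P[:,2]+f["cy"]]
def ray(f,uv,z):
    M=f["extrinsics"];d=M[:3,:3]@np.array([(uv[0]-f["cx"])/f["fx"],(uv[1]-f["cy"])/f["fy"],1]);o=M[:3,3]
    return o+d*(z-o[2])/d[2]
def pt(L): # [(frame,uv)] -> 3D
    r=least_squares(lambda p:np.concatenate([proj(f,p)[0]-uv for f,uv in L]),[500,-200,50]);return r.x,np.abs(r.fun).max()
def fit(L,x0): # [(frame,local xyz,uv)] -> x,y,yaw on desk
    def e(q):
        c,s=np.cos(q[2]),np.sin(q[2]);R=np.array([[c,-s,0],[s,c,0],[0,0,1]])
        return np.concatenate([proj(f,R@np.array(l)+[q[0],q[1],0])[0]-uv for f,l,uv in L])
    r=least_squares(e,x0,loss="soft_l1");return r.x,np.round(r.fun.reshape(-1,2),1).tolist()
E
python3 - <<'E'
from h import *
d=pickle.load(open("f0.pkl","rb"));s,t=d["scene"],d["side"]
k=1/1.5625
def both(a,b):print(pt([(s,np.array(a)*k),(t,np.array(b)*k)]))
both((422,268),(470,390)) # label
for n,a,b,z in [("nose",(506,303),(332,448),30),("holst",(541,283),(320,490),58),("pad",(352,382),(390,298),8),("loupe",(415,334),(407,377),0),("tape",(470,373),(305,355),10),("mug",(277,460),(362,240),20)]:
    print(n,np.round(ray(s,np.array(a)*k,z)),np.round(ray(t,np.array(b)*k,z)))
def crop(f,x,y,w,h,W,H):return cv2.resize(f["color"][y:y+h,x:x+w],(W,H),interpolation=cv2.INTER_CUBIC)
A=np.hstack([crop(s,200,145,80,120,400,600),crop(t,275,180,80,120,400,600)])
B=np.hstack([crop(s,315,170,50,75,400,600),crop(t,175,275,56,84,400,600)])
C=np.vstack([crop(s,180,222,100,50,600,300),crop(t,210,165,100,50,600,300)])
for n,i in zip("ABC",(A,B,C)):cv2.imwrite(f"pics/{n}.png",i)
E
```

```text
(array([700.52621521, -74.12337362, 103.15839793]), np.float64(1.3013035651255223))
nose [ 500. -181.   30.] [ 483. -158.   30.]
holst [ 476. -295.   58.] [ 489. -262.   58.]
pad [509. 311.   8.] [518. 295.   8.]
loupe [582.  61.  -0.] [583.  55.   0.]
tape [361. 116.  10.] [376.  84.  10.]
mug [393. 561.  20.] [418. 513.  20.]
```

View pics/A.png

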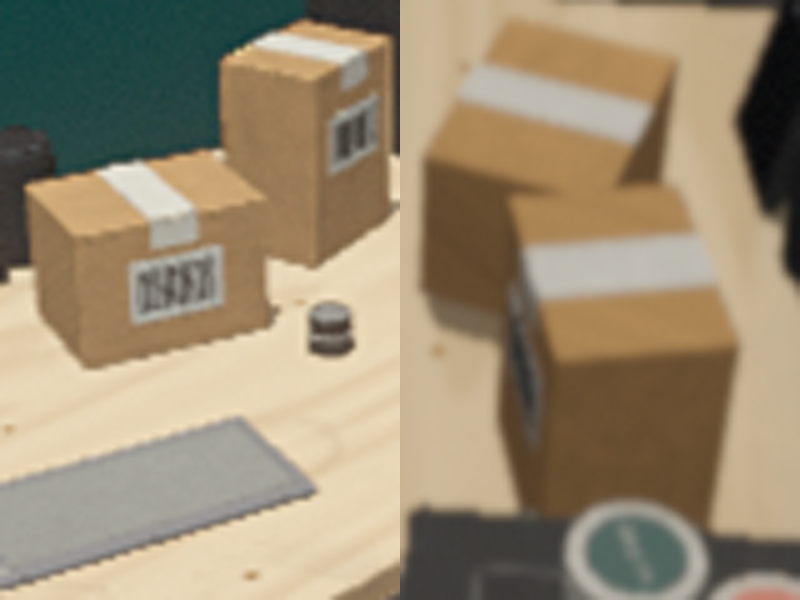

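View pics/B.png

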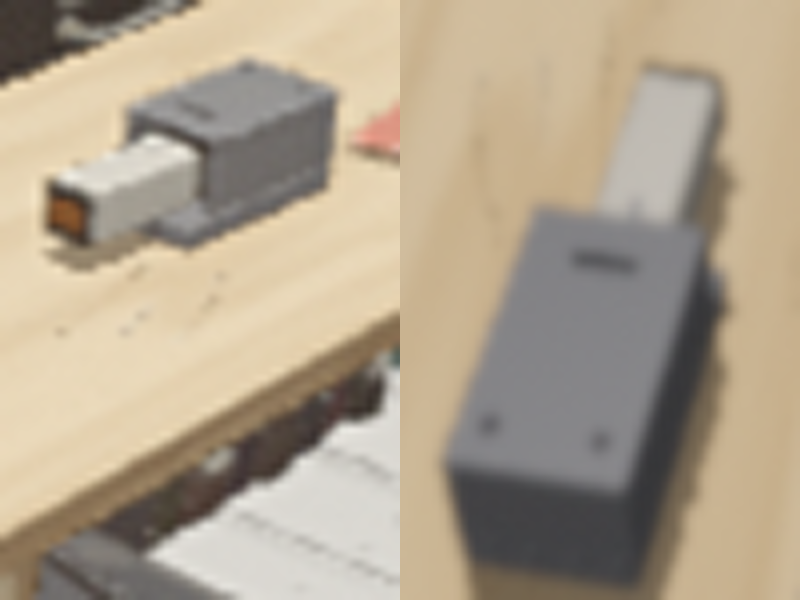

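View pics/C.png

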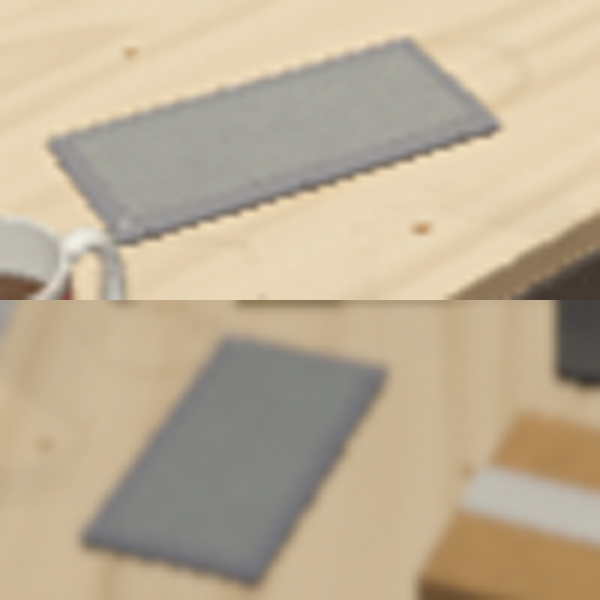

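The pad, holster and cartons all have clear corners: in crop A the label is at (354,133), in B the scanner nose is at (48–92,180–243), and in C the pad corners are visible. Fitting the poses from these.

```bash
cat > m.py <<'E'
from h import *
d=pickle.load(open("f0.pkl","rb"));s,t=d["scene"],d["side"]
def c(o,k,dx=0,dy=0):return lambda u,v:np.array([o[0]+(u-dx+.5)/k-.5,o[1]+(v-dy+.5)/k-.5])
As,At=c((200,145),5),c((275,180),5,400);Bs,Bt=c((315,170),8),c((175,275),400/56,400);Cs,Ct=c((180,222),6),c((210,165),6,0,300)
def go(n,L,x0):
    x,r=fit(L,x0);print(n,np.round(x[:2],1),round(np.degrees(x[2]),2),r);return x
carton=go("carton",[(s,(-45,60,165),As(317,80)),(s,(-45,-60,165),As(390,38)),(s,(45,60,165),As(222,65)),(s,(45,-60,165),As(300,18)),(s,(-45,60,0),As(315,266)),(s,(-45,0,100),As(354,133)),
 (t,(-45,-60,165),At(553,362)),(t,(45,-60,165),At(737,348)),(t,(-45,60,165),At(512,197)),(t,(45,60,165),At(672,188))],[745,-74,0])
hol=go("holster",[(s,(50,-30,58),Bs(128,108)),(s,(50,30,58),Bs(208,150)),(s,(-50,30,58),Bs(335,93)),(s,(-50,-30,58),Bs(250,62)),
 (t,(50,30,58),Bt(533,207)),(t,(50,-30,58),Bt(703,235)),(t,(-50,-30,58),Bt(630,492)),(t,(-50,30,58),Bt(445,463))],[482,-280,1.5])
sc=go("scanner",[(s,(85,-15,45),Bs(48,180)),(s,(85,15,45),Bs(92,194)),(s,(85,15,15),Bs(90,243)),(s,(85,-15,15),Bs(47,228)),(s,(9,15,45),Bs(207,152)),
 (t,(85,15,45),Bt(645,68)),(t,(85,-15,45),Bt(718,80)),(t,(8,15,45),Bt(601,212))],[488,-245,1.5])
pad=go("pad",[(s,(110,-55,8),Cs(50,143)),(s,(-110,-55,8),Cs(408,38)),(s,(-110,55,8),Cs(500,125)),(s,(110,55,8),Cs(120,236)),
 (t,(110,55,8),Ct(225,338)),(t,(110,-55,8),Ct(387,372)),(t,(-110,-55,8),Ct(262,580)),(t,(-110,55,8),Ct(82,540))],[513,300,1.5])
def w(p,l):return np.array([p[0]+l[0]*np.cos(p[2])-l[1]*np.sin(p[2]),p[1]+l[0]*np.sin(p[2])+l[1]*np.cos(p[2])])
print("head",w(sc,(50,0)),"label",w(carton,(-45,0)),"scanner target origin",w(carton,(-45-145,0)))
E
python3 m.py
```

```text
carton [741.6 -72.8] 13.08 [[-0.4, -0.5], [0.9, -0.4], [-0.3, -1.4], [0.6, 0.1], [0.4, 0.9], [0.4, -0.1], [-0.1, -0.0], [0.8, -0.3], [-1.3, -0.1], [1.0, -0.9]]
holster [ 482.8 -286.6] 87.58 [[-0.6, -0.7], [1.4, -1.6], [0.9, -1.1], [-0.4, -1.2], [0.0, -0.5], [0.7, -1.2], [-0.1, 0.1], [-0.6, 0.2]]
scanner [ 487.2 -247.9] 88.31 [[-0.3, -0.7], [0.2, -0.2], [0.0, 0.7], [-0.6, 0.2], [-1.9, -0.3], [-0.5, -0.2], [0.7, -0.5], [-2.2, 4.3]]
pad [517.4 303.6] 76.33 [[-0.9, -1.1], [0.0, -1.1], [0.8, -1.3], [0.2, 0.3], [-0.3, -1.1], [0.7, -1.1], [-0.1, 0.1], [-0.9, -0.4]]
head [ 488.70919906 -197.94606325] label [697.72604637 -83.00602628] scanner target origin [ 556.48725355 -115.81766148]
```

```bash
cat > mv.py <<'E'
import sys,numpy as np
from scipy.spatial.transform import Rotation as R
from workcell import env
s=env.state();x,y,z,yaw=map(float,sys.argv[1:5])
M=R.from_euler("xyz",s["ee_rot"],degrees=True)
# commanded attitude is exactly tool-down
Y=s["ee_rot"][2];c=R.from_euler("xyz",[180,0,Y],degrees=True)
dl=c.inv().apply(np.array([x,y,z])-s["ee_pos"])
dt=-((yaw-Y+180)%360-180)
print("t",s["time_s"],"pos",np.round(s["ee_pos"],1),"rot",np.round(s["ee_rot"],2),"w",round(s["gripper_width"],1))
print("linear",np.round(dl/300,4).tolist(),"turn",round(dt/360,4))
E
python3 mv.py 488 -197 200 88
python3 - <<'E'
import io,contextlib
with contextlib.redirect_stdout(io.StringIO()):
    from m import *
for p in [(268,325),(92,367)]:print(ray(s,As(*p),0))
E
```

```text
t 0.15 pos [ 191.  -542.   224.3] rot [-179.92    0.     19.41] w 90.9
linear [1.316, -0.7555, 0.081] turn -0.1905
[640.14278179  69.95381547   0.        ]
[681.14490746 207.64960871   0.        ]
```

Call:
step_arm([
  [0.66,-0.38,0.04],
  [0.66,-0.38,0.04],
  [0.66,-0.38,0.04],
  [0.66,-0.38,0.04],
  [0.66,-0.38,0.04],
  [0.66,-0.38,0.04],
  [0.66,-0.38,0.04],
  [0.66,-0.38,0.04],
  [0.66,-0.38,0.04],
], turn=[-0.19,-0.19,-0.19,-0.19,-0.19,-0.19,-0.19,-0.19,-0.19], fingers=-1, force=15)

```text
time_s: 1.27
ee_pos: [339.9, -369.0, 212.8]
ee_rot: [-180.0, -0.0, 87.8]
force: [0.1, 0.4, -0.1]
gripper_width: 91.2
gripper_force: 0.0
```

```bash
python3 mv.py 488 -197 200 88
```

```text
t 1.275 pos [ 339.9 -369.   212.8] rot [-1.7999e+02 -1.0000e-02  8.7750e+01] w 91.2
linear [0.5921, 0.4709, 0.0427] turn -0.0007
```

Call:
step_arm([
  [0.59,0.47,0.043],
  [0.59,0.47,0.043],
  [0.59,0.47,0.043],
  [0.59,0.47,0.043],
  [0.59,0.47,0.043],
  [0.59,0.47,0.043],
  [0.59,0.47,0.043],
], turn=[0,0,0,0,0,0,0])

```text
time_s: 2.15
ee_pos: [486.9, -198.5, 200.2]
ee_rot: [-180.0, 0.0, 87.7]
force: [0.2, 0.2, -0.2]
gripper_width: 91.0
gripper_force: 0.0
```

```bash
cat > wr.py <<'E'
import sys
from h import *
from workcell import env,cams
from scipy.spatial.transform import Rotation as R
def wrist():
    s=env.state();f=cams.grab_frame("wrist");T=np.eye(4);T[:3,:3]=R.from_euler("xyz",s["ee_rot"],degrees=True).as_matrix();T[:3,3]=s["ee_pos"]
    f["extrinsics"]=T@f["tool_from_camera"];return f
if __name__=="__main__":
    f=wrist();pickle.dump(f,open(sys.argv[1]+".pkl","wb"))
    cv2.imwrite(f"pics/{sys.argv[1]}.png",cv2.resize(f["color"],(800,600),interpolation=cv2.INTER_CUBIC))
E
python3 wr.py w1
```

```text
(no output)
```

View pics/w1.png

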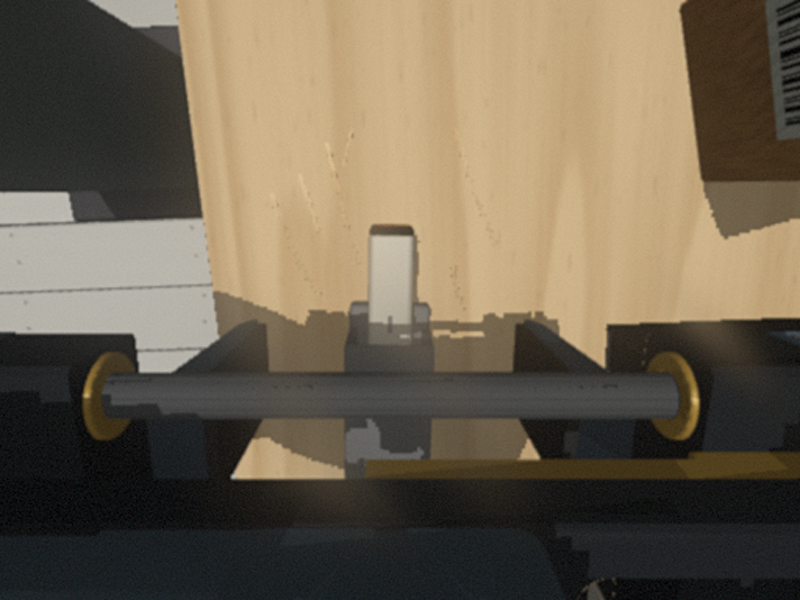

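The wrist view shows the scanner head from the nose edge (369–414, 234) back to the holster mouth at row ~345, with the axis near column 392.

```bash
python3 - <<'E'
from h import *
f=pickle.load(open("w1.pkl","rb"));k=.64
for p in [(369.5,234),(414.5,234),(370,340),(413,340)]:print(p,np.round(ray(f,np.array(p)*k,45),1))
E
python3 mv.py 488 -197 29 88.5
```

```text
(369.5, 234) [ 474.5 -162.2   45. ]
(414.5, 234) [ 503.7 -163.4   45. ]
(370, 340) [ 471.3 -234.3   45. ]
(413, 340) [ 500.7 -235.5   45. ]
t 2.2 pos [ 487.  -198.5  200.2] rot [1.80e+02 2.00e-02 8.77e+01] w 91.4
linear [0.0051, 0.0033, 0.5706] turn -0.0022
```

Call:
step_arm([
  [0.002,0.002,0.2],
  [0.002,0.002,0.4],
  [0.002,0.002,0.5],
  [0.002,0.002,0.57],
  [0.002,0.002,0.57],
  [0.002,0.002,0.57],
], turn=[0,0,0,0,0,0])

```text
time_s: 2.95
ee_pos: [488.8, -197.7, 30.0]
ee_rot: [179.9, 0.0, 87.8]
force: [0.2, 0.3, -0.4]
gripper_width: 91.3
gripper_force: 0.0
```

Call:
step_arm([
  [0,0,0],
  [0,0,0],
  [0,0,0],
  [0,0,0],
  [0,0,0],
  [0,0,0],
  [0,0,0],
  [0,0,0],
], turn=[0,0,0,0,0,0,0,0], fingers=1, force=20)

```text
time_s: 3.95
ee_pos: [488.0, -196.9, 29.0]
ee_rot: [-180.0, -0.0, 87.8]
force: [-1.7, -0.3, 1.1]
gripper_width: 30.0
gripper_force: 20.0
```

Call:
step_arm([
  [0,0,-0.01],
  [0.03,0,-0.01],
  [0.08,0,-0.01],
  [0.13,0,-0.01],
  [0.18,0,-0.01],
  [0.23,0,-0.01],
  [0.28,0,-0.01],
  [0.33,0,-0.01],
  [0.38,0,-0.01],
  [0.42,0,-0.01],
  [0.45,0,-0.01],
  [0.45,0,-0.01],
  [0.45,0,-0.01],
], turn=[0,0,0,0,0,0,0,0,0,0,0,0,0])

```text
time_s: 5.58
ee_pos: [493.5, -62.3, 32.0]
ee_rot: [180.0, 0.0, 87.8]
force: [0.5, 1.0, -1.9]
gripper_width: 29.8
gripper_force: 20.0
```

```bash
python3 mv.py 493 -63 14 87.8
```

```text
t 5.575 pos [493.5 -62.3  32. ] rot [1.7999e+02 1.0000e-02 8.7800e+01] w 29.8
linear [-0.0025, -0.0015, 0.0602] turn 0.0
```

Call:
step_arm([
  [0,0,0.03],
  [0,0,0.045],
  [0,0,0.055],
  [0,0,0.06],
  [0,0,0.06],
  [0,0,0.06],
], turn=[0,0,0,0,0,0])

```text
time_s: 6.32
ee_pos: [493.5, -62.1, 14.1]
ee_rot: [180.0, 0.0, 87.8]
force: [0.2, -0.6, -1.4]
gripper_width: 30.1
gripper_force: 20.0
```

Call:
step_arm([
  [0,0,0],
  [0,0,0],
  [0,0,0],
  [0,0,0],
  [0,0,0],
  [0,0,0],
  [0,0,0],
  [0,0,0],
], turn=[0,0,0,0,0,0,0,0], fingers=-1)

```text
time_s: 7.32
ee_pos: [493.4, -62.1, 14.0]
ee_rot: [-180.0, 0.0, 87.8]
force: [0.8, 0.1, 0.1]
gripper_width: 91.0
gripper_force: 0.0
```

Call:
step_arm([
  [0,0,-0.1],
  [0,0,-0.3],
  [-0.25,0,-0.4],
  [-0.25,0,-0.4],
  [-0.25,0,-0.4],
  [-0.25,0,-0.4],
  [-0.25,0,-0.4],
], turn=[0,0,0,0,0,0,0])

```text
time_s: 8.2
ee_pos: [490.0, -135.9, 133.0]
ee_rot: [-179.9, -0.0, 87.9]
force: [-0.0, -0.6, -0.5]
gripper_width: 91.1
gripper_force: 0.0
```

```bash
python3 wr.py w2; python3 mv.py 491 -138 14 87.8
```

```text
t 8.25 pos [ 490.1 -135.9  133.2] rot [-1.7989e+02 -4.0000e-02  8.7880e+01] w 91.3
linear [-0.0067, 0.0032, 0.3973] turn 0.0002
```

View pics/w2.png

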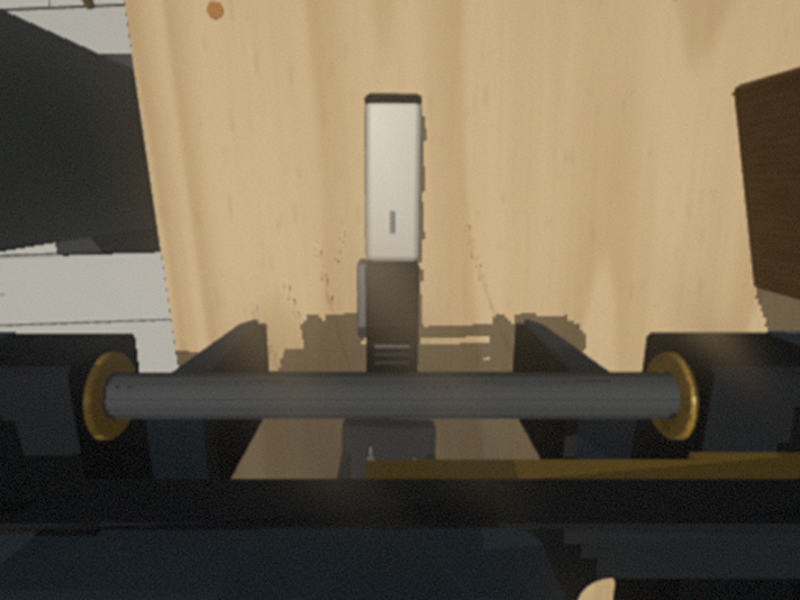

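The scanner lies flat: nose edge at row 95, black/white boundary (x=0) at row 261 across columns 366–419, trigger on the left at rows 262–338.

```bash
python3 - <<'E'
from h import *
f=pickle.load(open("w2.pkl","rb"));k=.64
P=[ray(f,np.array(p)*k,30) for p in [(365.5,95),(421,95),(366,261),(419,261)]]
print(np.round(P,1)); n=(P[0]+P[1])/2;o=(P[2]+P[3])/2;d=(n-o)[:2];print("len",np.hypot(*d),"yaw",np.degrees(np.arctan2(d[1],d[0])),"origin",o, "handle",o[:2]-25*d/np.hypot(*d))
E
```

```text
[[ 480.9  -24.3   30. ]
 [ 509.1  -25.3   30. ]
 [ 477.1 -109.2   30. ]
 [ 506.1 -110.3   30. ]]
len 85.03776827236885 yaw 87.70040097374371 origin [ 491.59587362 -109.75451146   30.        ] handle [ 490.59275362 -134.73437836]
```

Call:
step_arm([
  [0.004,0.002,0.15],
  [0.004,0.002,0.27],
  [0.004,0.002,0.35],
  [0.004,0.002,0.397],
  [0.004,0.002,0.397],
  [0.004,0.002,0.397],
], turn=[0,0,0,0,0,0])

```text
time_s: 9.0
ee_pos: [491.9, -135.9, 15.7]
ee_rot: [179.9, 0.0, 87.8]
force: [0.4, -0.3, 0.4]
gripper_width: 91.2
gripper_force: 0.0
```

Call:
step_arm([
  [0,0,0],
  [0,0,0],
  [0,0,0],
  [0,0,0],
  [0,0,0],
  [0,0,0],
  [0,0,0],
  [0,0,0],
  [0,0,0],
], turn=[0,0,0,0,0,0,0,0,0], fingers=1, force=30)

```text
time_s: 10.12
ee_pos: [491.0, -135.8, 14.9]
ee_rot: [-180.0, 0.0, 87.8]
force: [-1.4, -0.3, 0.7]
gripper_width: 30.3
gripper_force: 30.0
```

```bash
python3 mv.py 531.2 -121.7 100 13.1
```

```text
t 10.125 pos [ 491.  -135.8   14.9] rot [-1.7999e+02  1.0000e-02  8.7820e+01] w 30.3
linear [0.0522, 0.132, -0.2835] turn 0.2076
```

Call:
step_arm([
  [0,0,-0.1],
  [0,0,-0.2],
  [0,0,-0.28],
  [0,0,-0.2835],
  [0,0,-0.2835],
  [0.01,0.03,-0.2835],
  [0.02,0.05,-0.2835],
  [0.03,0.08,-0.2835],
  [0.04,0.1,-0.2835],
  [0.045,0.12,-0.2835],
  [0.052,0.132,-0.2835],
  [0.052,0.132,-0.2835],
  [0.052,0.132,-0.2835],
  [0.052,0.132,-0.2835],
], turn=[0,0,0,0.025,0.05,0.075,0.1,0.125,0.15,0.175,0.2,0.2076,0.2076,0.2076])

```text
time_s: 11.88
ee_pos: [531.2, -121.7, 99.8]
ee_rot: [-180.0, 0.0, 13.1]
force: [-0.3, -0.4, -2.5]
gripper_width: 30.1
gripper_force: 30.0
```

```bash
python3 wr.py w3; python3 - <<'E'
from workcell import env,cams
import cv2,pickle,numpy as np
a=cv2.imread("pics/w3.png")
f=cams.grab_frame("side");g=cams.grab_frame("scene");pickle.dump((f,g),open("f3.pkl","wb"))
c=cv2.resize(f["color"][170:320,235:385],(400,400),interpolation=cv2.INTER_CUBIC)
e=cv2.resize(g["color"][145:245,240:340],(400,400),interpolation=cv2.INTER_CUBIC)
b=cv2.resize(a,(267,200))
v=np.hstack([c,e]);v=np.vstack([v,np.zeros((200,800,3),np.uint8)]);v[400:,:267]=b;cv2.imwrite("pics/s3.png",v)
E
python3 mv.py 531.2 -121.7 100 13.1
```

```text
t 12.025 pos [ 531.3 -121.7   99.9] rot [180.     0.    13.09] w 30.1
linear [-0.0003, -0.0002, -0.0002] turn -0.0
```

View pics/s3.png

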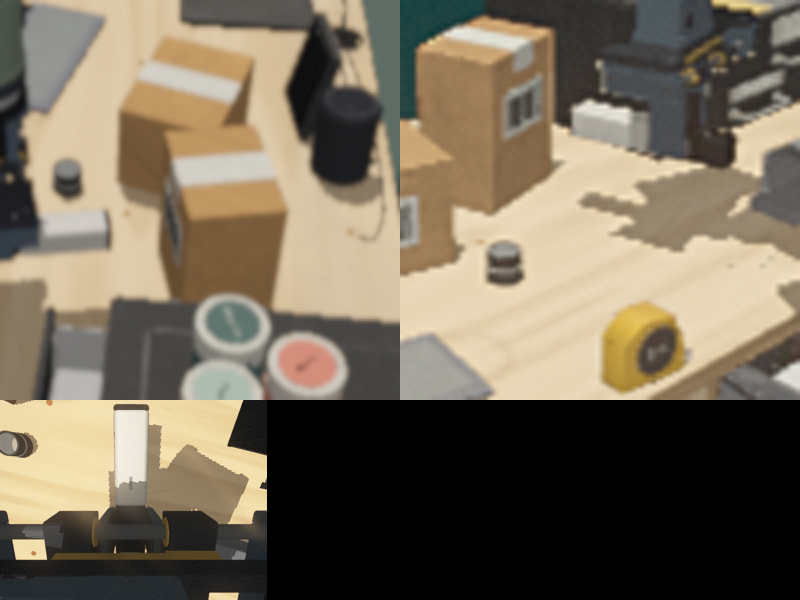

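The side view (left panel) shows the scanner level with its nose at about (106,212), squarely facing the tall carton's label at (175,215) with a gap. Numeric check against the label and nose pixels:

```bash
python3 - <<'E'
from h import *
f,g=pickle.load(open("f3.pkl","rb"))
cs=lambda u,v:np.array([235+(u+.5)/2.667-.5,170+(v+.5)/2.667-.5]);cg=lambda u,v:np.array([240+(u-400+.5)/4-.5,145+(v+.5)/4-.5])
a=np.radians(13.1);x=np.array([np.cos(a),np.sin(a),0]);y=np.array([-np.sin(a),np.cos(a),0]);z=np.array([0,0,1.])
lab=np.array([697.7,-83,100]);n=lab-60*x
inv=lambda F,p,c:np.round(p,1)
for nm,F,P,p in [("label scene",g,lab,cg(523,106)),("label side",f,lab,cs(175,214)),("nose top +y scene",g,n+15*y+15*z,cg(603,116)),("nose top -y side",f,n-15*y+15*z,cs(107,214.5)),("nose top -y scene",g,n-15*y+15*z,cg(573,106)),("nose top +y side",f,n+15*y+15*z,cs(103,211))]:
    print(nm,np.round(proj(F,P)[0],1),np.round(p,1))
# carton label from label-corner picks: triangulate
print(pt([(g,cg(523,106)),(f,cs(175,214))]))
big=np.hstack([cv2.resize(f["color"][235:275,245:315],(800,457),interpolation=cv2.INTER_CUBIC)]);cv2.imwrite("pics/z.png",big)
E
```

```text
label scene [270.8 171.1] [270.4 171.1]
label side [298.7 253.5] [300.3 249.9]
nose top +y scene [281.8 171.5] [290.4 173.6]
nose top -y side [276.4 255.4] [274.8 250.1]
nose top -y scene [285.6 169.2] [282.9 171.1]
nose top +y side [274.7 247. ] [273.3 248.8]
(array([699.57668434, -76.00047836, 104.06951755]), np.float64(1.1020575862265218))
```

```bash
python3 - <<'E'
from h import *
f=pickle.load(open("w1.pkl","rb"));k=.64
a=np.radians(13.08);c=np.array([741.6,-72.8,0]);R=np.array([[np.cos(a),-np.sin(a),0],[np.sin(a),np.cos(a),0],[0,0,1]])
for l,p in [((-45,-60,0),(703,181)),((-45,-36,76),(778,138))]:
    print(proj(f,R@l+c)[0]/k,p,ray(f,np.array(p)*k,l[2]),R@l+c)
f=pickle.load(open("w2.pkl","rb"))
for l,p in [((-45,60,0),(735,93))]:
    print(proj(f,R@l+c)[0]/k,p,ray(f,np.array(p)*k,l[2]),R@l+c)
p,q=ray(pickle.load(open("w1.pkl","rb")),np.array((703,181))*k,0),ray(f,np.array((735,93))*k,0);print(p,q,np.hypot(*(p-q)[:2]),np.degrees(np.arctan2(*(q-p)[[1,0]]))-90)
E
```

```text
[697.06206372 186.10858362] (703, 181) [ 715.24700461 -137.98568637    0.        ] [ 711.34620263 -141.42731049    0.        ]
[775.38405699 143.86336101] (778, 138) [ 706.92066625 -114.95898647   76.        ] [ 705.91473114 -118.04998991   76.        ]
[728.2111102   90.90517397] (735, 93) [688.15007606 -25.79075949   0.        ] [684.1888452  -24.54070758   0.        ]
[ 715.24700461 -137.98568637    0.        ] [688.15007606 -25.79075949   0.        ] 115.42073103910012 13.57786298207975
```

The wrist pictures put the label at about (700,-81), within 3 mm of what I aimed for. Holding still.

Call:
step_arm([
  [0.006,-0.003,0],
  [0.006,-0.003,0],
  [0.006,-0.003,0],
  [0.006,-0.003,0],
  [0.006,-0.003,0],
  [0.006,-0.003,0],
  [0.006,-0.003,0],
  [0.006,-0.003,0],
  [0.006,-0.003,0],
  [0.006,-0.003,0],
  [0.006,-0.003,0],
  [0.006,-0.003,0],
  [0.006,-0.003,0],
  [0.006,-0.003,0],
  [0.006,-0.003,0],
  [0.006,-0.003,0],
], turn=[0,0,0,0,0,0,0,0,0,0,0,0,0,0,0,0])

```text
time_s: 14.02
ee_pos: [532.9, -120.5, 100.0]
ee_rot: [180.0, -0.0, 13.1]
force: [0.1, -0.3, -2.0]
gripper_width: 30.2
gripper_force: 30.0
```

```bash
python3 mv.py 481 -130 140 76.3; python3 -c "
import numpy as np
a=np.radians(76.33);print(np.array([517.4,303.6])-26*np.array([np.cos(a),np.sin(a)]))"
```

```text
t 14.025 pos [ 532.9 -120.5  100. ] rot [179.99  -0.    13.07] w 30.2
linear [-0.1757, -0.0081, -0.1333] turn -0.1756
[511.2554353  278.33650213]
```

Call:
step_arm([
  [-0.05,0,0],
  [-0.12,0,-0.04],
  [-0.17,-0.008,-0.1],
  [-0.175,-0.008,-0.15],
  [-0.175,-0.008,-0.2],
  [-0.175,-0.008,-0.2],
  [-0.175,-0.008,-0.2],
  [-0.175,-0.008,-0.2],
  [-0.175,-0.008,-0.2],
  [-0.175,-0.008,-0.2],
  [-0.175,-0.008,-0.2],
], turn=[0,0,-0.025,-0.05,-0.075,-0.1,-0.125,-0.15,-0.1756,-0.1756,-0.1756])

```text
time_s: 15.4
ee_pos: [480.7, -130.1, 160.0]
ee_rot: [-180.0, 0.0, 76.1]
force: [-0.1, 0.4, -2.1]
gripper_width: 30.0
gripper_force: 30.0
```

```bash
python3 mv.py 511.3 278.3 160 76.3
```

```text
t 15.4 pos [ 480.7 -130.1  160. ] rot [-1.7999e+02  1.0000e-02  7.6150e+01] w 30.0
linear [1.346, -0.2268, 0.0] turn -0.0004
```

Call:
step_arm([
  [0.1,-0.015,0],
  [0.25,-0.04,0],
  [0.4,-0.06,0],
  [0.55,-0.09,0],
  [0.67,-0.113,0],
  [0.75,-0.126,0],
  [0.75,-0.126,0],
  [0.75,-0.126,0],
], turn=[0,0,0,0,0,0,0,0])

```text
time_s: 16.4
ee_pos: [497.5, 96.9, 159.9]
ee_rot: [-180.0, 0.0, 76.3]
force: [-0.6, 0.0, -1.6]
gripper_width: 30.1
gripper_force: 30.0
```

Call:
step_arm([
  [0.1,-0.015,0],
  [0.25,-0.04,0],
  [0.4,-0.06,0],
  [0.52,-0.09,0],
  [0.596,-0.1,0],
  [0.596,-0.1,0],
  [0.596,-0.1,0.2],
  [0.596,-0.1,0.2],
  [0.596,-0.1,0.2],
], turn=[0,0,0,0,0,0,0,0,0])

```text
time_s: 17.52
ee_pos: [512.1, 277.8, 101.4]
ee_rot: [179.9, -0.0, 76.2]
force: [0.2, 0.2, -1.6]
gripper_width: 30.1
gripper_force: 30.0
```

```bash
python3 mv.py 511.3 278.3 23 76.3; python3 wr.py w4
```

```text
t 17.525 pos [512.1 277.8 101.4] rot [ 1.7991e+02 -5.0000e-02  7.6220e+01] w 30.1
linear [0.0011, -0.003, 0.2612] turn -0.0002
```

View pics/w4.png

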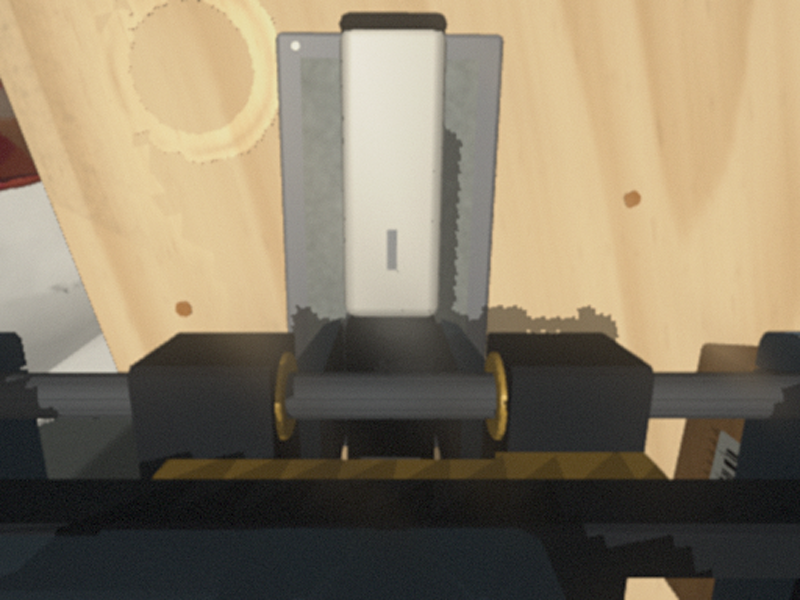

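The pad's far corners are at (279,36) and (503,36), with the scanner level and central above it.

```bash
python3 - <<'E'
from h import *
f=pickle.load(open("w4.pkl","rb"));k=.64
P=[ray(f,np.array(p)*k,8) for p in [(279,36),(503,36),(289,300),(488,300)]]
print(np.round(P,1));e=(P[0]+P[1])/2;d=(P[0]-P[1])[:2];a=np.arctan2(d[1],d[0])-np.pi/2;print("width",np.hypot(*d),"yaw",np.degrees(a),"centre",e[:2]-110*np.array([np.cos(a),np.sin(a)]))
E
```

```text
[[492.4 422.3   8. ]
 [596.2 396.9   8. ]
 [460.2 297.    8. ]
 [564.4 271.5   8. ]]
width 106.84355938494232 yaw 76.25336958674005 centre [518.17305183 302.72915726]
```

Call:
step_arm([
  [0,0,0.08],
  [0,0,0.16],
  [0,0,0.21],
  [0,0,0.235],
  [0,0,0.25],
  [0,0,0.258],
  [0,0,0.258],
  [0,0,0.258],
], turn=[0,0,0,0,0,0,0,0])

```text
time_s: 18.58
ee_pos: [511.4, 278.6, 23.0]
ee_rot: [180.0, -0.0, 76.3]
force: [0.6, 0.3, -0.6]
gripper_width: 30.2
gripper_force: 30.0
```

Call:
step_arm([
  [0,0,0.002],
  [0,0,0.002],
  [0,0,0.002],
], turn=[0,0,0])

```text
time_s: 18.95
ee_pos: [511.4, 278.6, 22.9]
ee_rot: [179.9, -0.0, 76.3]
force: [-0.7, -1.3, 6.1]
gripper_width: 30.4
gripper_force: 30.0
```

Light contact with the pad; releasing and withdrawing.

Call:
step_arm([
  [0,0,0],
  [0,0,0],
  [0,0,0],
  [0,0,0],
  [0,0,0],
  [0,0,0],
  [0,0,0],
  [0,0,0],
], turn=[0,0,0,0,0,0,0,0], fingers=-1)

```text
time_s: 19.95
ee_pos: [511.1, 278.4, 22.0]
ee_rot: [180.0, 0.0, 76.3]
force: [-0.2, -0.5, 0.3]
gripper_width: 91.2
gripper_force: 0.0
```

Call:
step_arm([
  [0,0,-0.1],
  [0,0,-0.25],
  [0,0,-0.4],
  [-0.1,0,-0.5],
  [-0.1,0,-0.5],
  [-0.1,0,-0.5],
  [-0.1,0,-0.5],
  [-0.1,0,-0.5],
], turn=[0,0,0,0,0,0,0,0])

```text
time_s: 20.95
ee_pos: [503.6, 249.5, 170.7]
ee_rot: [-179.9, 0.1, 76.3]
force: [0.2, 0.0, 0.5]
gripper_width: 91.2
gripper_force: 0.0
```

```bash
python3 wr.py w5
```

```text
(no output)
```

View pics/w5.png

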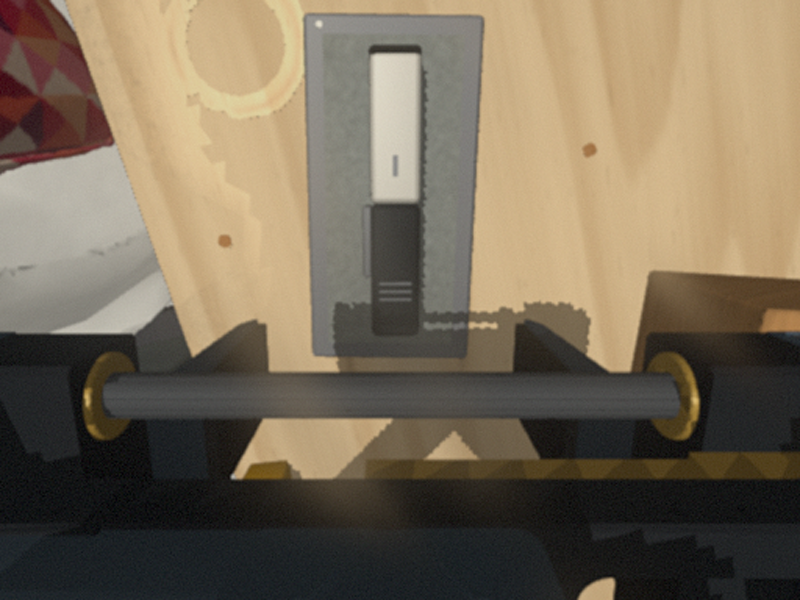

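The scanner (rows 45–335) lies flat, central and lengthwise on the pad (rows 15–355), and the trigger on its left side is free. Handing in.

```bash
python3 -c "
from workcell import env
print(env.job_done())"
```

```text
the job is handed in; nothing more can be done
None
```

I carried out every step and handed the job in at about 21 s, but no verdict came back: the tall carton's barcode was scanned with the trigger squeezed, and the scanner now lies flat, lengthwise and released on the pad.

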